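# Load the tube spinner and hold its tensioner in

## Task

Take the one tall capped tube out of the small four-well rack, keep it upright, stand it fully down in the round holder cup of the tube spinner and let go of it. Then, with the gripper's fingers on the upright paddle, push the spinner's sprung tensioner arm towards the cup, past its ratchet click, bringing the idler wheel in towards the drive disc, and finish while still holding it there: it springs back if let go, so the program ends with the fingers pressing. Leave the short tubes and everything else on the bench where they are.

Things in the scene. Friction and masses are not known exactly. Their poses are not given: they have to be found in the camera images.
- tall_tube: The one tall sample tube: clear plastic, 29 mm diameter, cone at its foot (14 mm wide flat end, cone 16 mm high), green screw cap 34 mm diameter and 16 mm high at the top; 110 mm tall in all, about 45 g. Origin: centre of the foot, z up along the tube. It starts upright in one of the four wells of the rack, its foot 8 mm above the bench.
- rack: White rack block 150 x 150 x 50 mm, fixed to the bench; four wells of 32 mm diameter, 42 mm deep, at 37.5 mm either way from its centre in x and y. Origin: centre of its underside. It may stand to the left or right of the spinner.
- short_a: Short tube, same diameter, caps and colours as the tall one but only 75 mm tall; stands in another well of the rack, not to be moved. Origin: centre of its foot.
- short_b: Short tube like short_a.
- short_c: Short tube like short_a.
- spinner: Tube spinner, fixed: white case, aluminium deck 250 (x) x 240 (y) mm, 50 mm above the bench. Origin: centre of its underside; x to its back (away from the robot at yaw 0), y to its left. On the deck: steel drive disc 100 mm wide, its top at 70 mm, with the holder cup at its centre (x -25, y +55 mm); tensioner arm on the right; grey motor box, top at 95 mm, at the back left.
- cup_mouth (a point): Centre of the holder cup's mouth, 104 mm above the bench. Bore 33 mm diameter, 48 mm deep; outside 46 mm diameter. Axes as the spinner's.
- cup_floor (a point): Centre of the cup's inner floor, 56 mm above the bench, where the tube's foot stands.
- tensioner (a joint): Tensioner arm's angle, rad: 0 at rest (right, away from the cup), grows as the paddle is pushed towards the spinner's +y (clockwise from above); end stop 0.55. Spring: about 3 N at the paddle at rest, 9 N at 0.45. A sprung pawl rides over a rounded tooth from 0.16 to 0.40 (crest 0.28, up to 3 N more); click complete at 0.40. Nothing latches: let go, it returns to 0.
- pivot (a point): Pivot of the tensioner arm, at deck height (50 mm above the bench), in the spinner's frame at x +35, y -20 mm.
- paddle (a point): Upright aluminium push paddle on the arm's free end: 36 mm wide (its x, towards the pivot), 8 thick (y), 62 high (z), 74 to 136 mm above the bench. Origin: its centre, 130 mm from the pivot. Push its -y face (right, away from the cup) towards +y, about 70 mm to the stop. At rest its x axis is turned +0.55 rad from the spinner's, at the stop 0 (straight in front of the pivot).
- marker: White marker pen with black cap, 130 mm long, lying between rack and spinner; leave alone.
- beaker: White plastic beaker, 90 mm diameter, 120 mm tall, at the left; leave alone. Origin: centre of its base.
- tape: Paper tape roll, 90 mm diameter, 24 mm high, lying at the left; leave alone.
- tipbox: Box with yellow lid, 122 x 87 x 63 mm, at the right; leave alone.
There are look-alikes about, which are no part of the job. What is shaped like the tall_tube but grey, orange or pink is not meant.

How it is judged (in metres and radians):
On the way, in this order (a step that is already met when the one before it is completed fails the run):
1. the tall tube stands upright, fully down in the holder cup, let go (horizontal distance between tall_tube and cup_floor below 0.006 m and z of tall_tube in the frame of cup_floor below 0.006 m and angle between tall_tube's own z axis and vertical below 0.15 rad and contact force between the fingers and tall_tube below 0.3 N and linear speed of tall_tube below 0.03 m/s), for 0.2 s.
2. the fingers have pushed the tensioner arm past its click (value of joint tensioner above 0.39 rad and contact force between the fingers and tensioner above 4 N), for 0.2 s.
At the end, for the whole second after the job is handed in: The tall tube stands in the holder cup (foot within 6 mm of the floor's centre and height, tilt under 0.15 rad), not touched by the fingers and still; the tensioner arm is beyond its click (joint above 0.39 rad) and the fingers press on the paddle with more than 4 N, through the last second (all of step 1 and all of step 2); the arm keeps its last pose, push and grip.
It fails at once if a bystander was moved more than 30 mm (distance of any of short_a, short_b, short_c, marker, beaker, tape, tipbox from where it was at the start of the episode above 0.03 m).
It fails at once if the tall tube was tipped over (angle between tall_tube's own z axis and vertical above 0.6 rad).
It also fails if it takes over 53 s, if anything falls off the work surface, if the arm or the gripper's body presses on something with over 40 N, if the wrist force passes 120 N, or if a joint passes its speed limit or range.

## Robot

A 6-joint arm with a two-finger parallel gripper is mounted at the origin on the work surface. World frame = base frame: x ahead of the robot, y to its left, z up, the work surface at z = 0. Lengths are in mm, angles in rad, forces in N, time in s.
With the tool pointing down it reaches from about 325 to 850 mm from the base axis. Payload 15.5 kg.
Tool frame: the origin (TCP) lies at the very end of the fingers, on their centre line; the grasp point (between the pads) lies ctrl.grasp_offset behind it (ctrl.grasp_offset is the distance from the TCP to the grasp point, in mm); z points along the fingers, x is the direction in which the jaws open and shut, and the axes are right-handed (so a half turn about z gives the same grasp; the last joint's range is limited). The gripper opens to 91 mm and grips with 3 to 60 N. Pads are 32 mm wide; open, the fingers measure 118 mm over their backs; the gripper's body (76 mm by 178 mm) begins 60 mm behind the grasp point.
Start: joints at [-1.23, 0.494, 1.345, -0, 1.302, -0.096], TCP at [263.836, -566.584, 213.915] pointing down, gripper open.
Joint ranges: [-2.91, 2.91], [-0.82, 2.16], [0.22, 2.67], [-1.22, 4.37], [0.12, 2.79], [-3.08, 3.08]. Speed limits (rad/s): [1.89, 1.89, 2.57, 3.01, 3.01, 3.01].

## Interface

Orientations are given as a rotation vector (axis times angle).
In Python, from plant import ctrl gives the robot as it stands.
- The arm moves only by the tool carry_out, never from a script. Its argument "deltas" is a list of rows, each a list of 7 numbers: the shift along the world's x, y, z in units of 25 mm (1.0 is 25 mm), then the turn, a rotation vector about the world's x, y, z in units of 6 degrees (1.0 is 6 degrees), then the closure, from 0 (fully open) to 1 (shut). A call has 1 to 10 rows; each row shifts and turns the commanded pose from where the row before left it; what a row does not reach is not made up. A row lasts 1/8 s, in which the tool goes at most 62.5 mm and 10.7 degrees, less where a joint would pass 70% of its speed; a pose out of reach is approached as far as the arm can. A call is refused whole if a number of a shift passes 1 or a number of a turn 1, either way. A call with a gripper value outside its range is refused whole. The fingers move at their own pace and stop on an object; the grip force is fixed at half the most. Time passes only in rows, so rows that do not move let the fingers close. It gives the time, the measured TCP pose, the force and the opening at its end, in the units of the state.
- ctrl.observe(): the state, without advancing time (a new reading comes with each control period).
- ctrl.camera(name): name is "scene" or "top"; returns a dict with "frame" (480x640x3 uint8, red, green, blue), "fx", "fy", "cx", "cy" (pixels), "T" (4x4, takes a point from camera to world coordinates). Camera axes: x right, y down, z forward; pixel columns grow to the right and rows downward; lengths in mm; the calibration is good to about 2 mm. A picture is of the moment at which its call begins. There is no depth.
- ctrl.job_done(): hands the job in, once; it reports no verdict.
The state is a dict: "time_s": time; "q": joint angles; "dq": joint speeds; "joint_torque": joint torques, N m; "tcp_pos": TCP position; "tcp_rot": TCP orientation; "contact_force": force on the tool from outside, world axes, zero at the start; "moment": the same for the moment, N m; "grip_width": opening from 0.0 (shut) to 1.0 (fully open).
Only numpy, scipy, OpenCV 4.12 (cv2) and the standard library are available. Lean on these libraries where they do the work, as an engineer would, in place of code of your own. Each camera call takes 0.05 s, during which the arm holds its last target. There are 200 camera calls.

## Working session

There is one attempt and no reset: what is moved stays moved. The work goes in short steps, Python scripts to look and compute and a tool call to move; the robot and the scene stay as the last step left them, time stands still between calls to the robot, and variables do not carry over. Pictures are saved under pics/ and viewed, about 8 in all and at most 12, crops included, and the job is handed in when it is done.

Besides the shell and the picture viewer there is one more tool, called after "Emit:" as name(argument=value, ...) on one line, values as JSON. carry_out: Moves the arm, as the interface text tells. Its arguments: {"type":"object","properties":{"deltas":{"type":"array"}},"required":["deltas"]}

```bash
mkdir -p pics; cat > h.py <<'E'
import numpy as np, cv2
from plant import ctrl
def snap(name,fn,crop=None,s=1):
    c=ctrl.camera(name); im=c["frame"][:,:,::-1].copy()
    np.savez('pics/%s.npz'%fn,**{k:c[k] for k in("fx","fy","cx","cy","T")}); cv2.imwrite('pics/%s_raw.png'%fn,im)
    if crop: x0,y0,x1,y1=crop; im=im[y0:y1,x0:x1]
    cv2.imwrite('pics/%s.png'%fn,cv2.resize(im,None,fx=s,fy=s,interpolation=cv2.INTER_CUBIC)); return c
def ray(c,u,v,z):
    T=np.array(c["T"]); d=T[:3,:3]@[(u-c["cx"])/c["fx"],(v-c["cy"])/c["fy"],1]; o=T[:3,3]
    return o+d*(z-o[2])/d[2]
def proj(c,p):
    T=np.array(c["T"]); q=T[:3,:3].T@(np.array(p)-T[:3,3]); return q[0]/q[2]*c["fx"]+c["cx"],q[1]/q[2]*c["fy"]+c["cy"]
E
python3 - <<'E'
from h import *
a=snap("top","t0",s=1.25);b=snap("scene","s0",s=1.25)
for c in(a,b): print(np.round(c["T"],3).tolist(),c["fx"],c["cx"],c["cy"])
print(ctrl.grasp_offset,ctrl.observe())
E
```

```text
[[-0.011, -0.993, 0.117, 368.321], [-1.0, 0.013, 0.009, -1.957], [-0.01, -0.117, -0.993, 1568.059], [0.0, 0.0, 0.0, 1.0]] 569.3306129142585 316.59984727723065 241.85746123568745
[[-0.815, 0.313, -0.489, 1139.676], [0.58, 0.461, -0.672, 826.965], [0.015, -0.831, -0.557, 757.003], [0.0, 0.0, 0.0, 1.0]] 464.53913973109576 320.07730955142637 239.29598779461824
18.8 {'time_s': 0.1, 'q': array([-1.23051614e+00,  4.94138431e-01,  1.34605358e+00,  1.76524212e-05,
        1.30251622e+00, -9.54893887e-02]), 'dq': array([-1.05307484e-03, -1.22698955e-03, -1.44640444e-03, -2.00362763e-05,
       -1.25172234e-03, -1.34516851e-04]), 'joint_torque': array([ 8.18708941e-04, -8.80242562e+01, -3.82543552e+01,  7.10581010e-02,
        4.82544524e-02, -5.66144524e-05]), 'tcp_pos': array([ 263.71790071, -566.26197395,  213.39236962]), 'tcp_rot': array([-2.64852281e+00,  1.68835170e+00,  1.36435328e-03]), 'contact_force': array([-0.22650632,  0.27453427, -0.39183277]), 'moment': array([ 0.00115661,  0.03628904, -0.03677162]), 'grip_width': 1.0024263142463425}
```

View pics/t0.png

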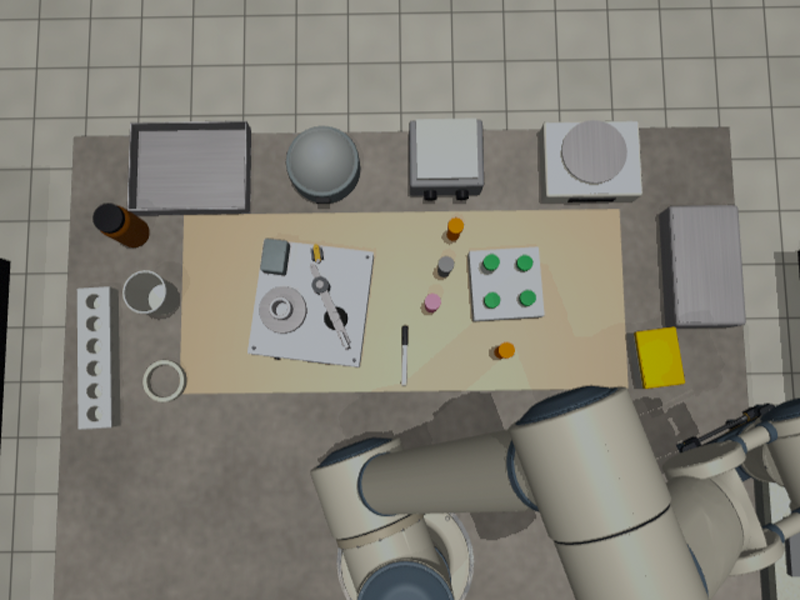

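View pics/s0.png

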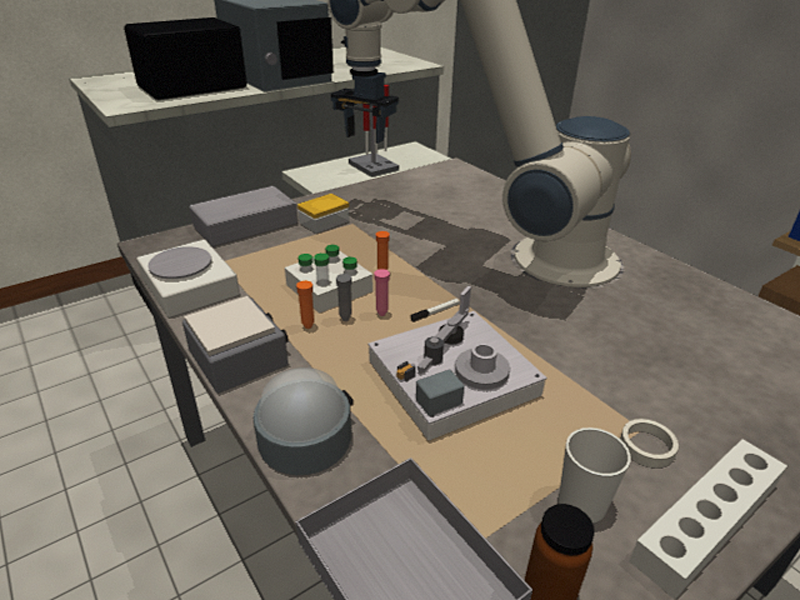

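The candidates are the four green caps, in the top view at (491,262), (524,262), (492,300) and (527,297). The grey, orange and pink tubes are look-alikes. In the scene view, the cap at (321,261) seems to have the longest body, so I'll check it close up.

```bash
python3 - <<'E'
from h import *
s=cv2.imread('pics/s0_raw.png')[185:255,215:310]; t=cv2.imread('pics/t0_raw.png')[185:310,190:445]
s=cv2.resize(s,None,fx=5,fy=5,interpolation=cv2.INTER_CUBIC); t=cv2.resize(t,None,fx=3,fy=3,interpolation=cv2.INTER_CUBIC)
cv2.imwrite('pics/c1.png',s)
cv2.imwrite('pics/c2.png',t)
a=np.load('pics/t0.npz');b=np.load('pics/s0.npz')
# green blobs in top; hypothesise z=83 (short: 8+75) or 118
im=cv2.imread('pics/t0_raw.png');h=cv2.cvtColor(im,cv2.COLOR_BGR2HSV);m=cv2.inRange(h,(50,100,40),(85,255,255))
n,l,st,ce=cv2.connectedComponentsWithStats(m)
for i in range(1,n):
  if st[i,4]>30:
    for z in(83,118):
      p=ray(a,*ce[i],z); print(ce[i].round(1),st[i,4],z,p.round(1),'scene crop px',(np.array(proj(b,p))-[215,185]).round(1)*5)
E
```

```text
[392.7 209.6] 128 83 [ 627.1 -190.4   83. ] scene crop px [201.5 148.5]
[392.7 209.6] 128 118 [ 621. -186.  118.] scene crop px [211.   94.5]
[419.4 210. ] 126 83 [ 625.  -260.8   83. ] scene crop px [146.  96.]
[419.4 210. ] 126 118 [ 619.  -254.7  118. ] scene crop px [156.   44.5]
[421.7 238.1] 127 83 [ 550.2 -264.5   83. ] scene crop px [254.5  59.5]
[421.7 238.1] 127 118 [ 545.9 -258.3  118. ] scene crop px [263.    9.5]
[393.3 239.8] 125 83 [ 546.6 -189.9   83. ] scene crop px [324.5 109. ]
[393.3 239.8] 125 118 [ 542.4 -185.4  118. ] scene crop px [332.5  57. ]
```

View pics/c1.png

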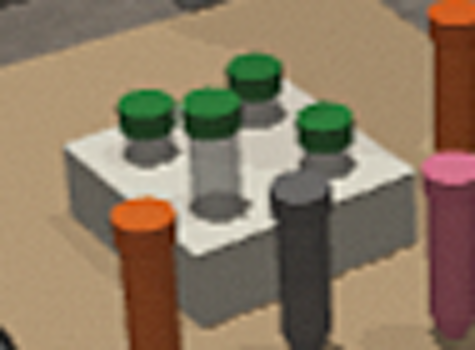

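View pics/c2.png

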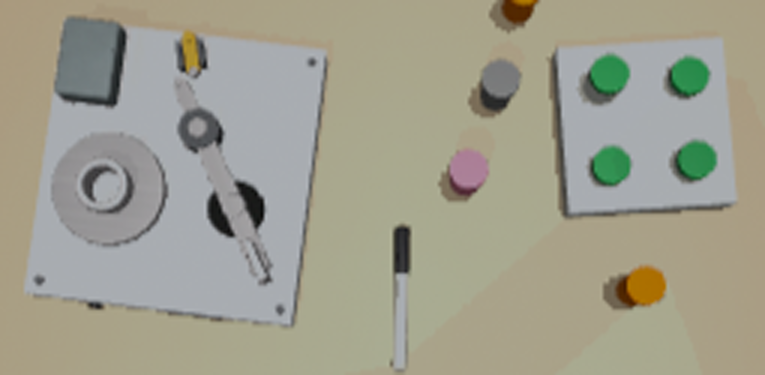

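The crop confirms the tall tube. It is the scene-crop one at (212,100), which is the top-view cap at raw (392.7,209.6), back-left in the rack. In the second crop the cup mouth is at about (105,186), with deck corners FL (25,292), FR (292,325) and BR (327,48). The paddle is near (262,262).

```bash
python3 - <<'E'
from h import *
a=np.load('pics/t0.npz');b=np.load('pics/s0.npz')
P=lambda u,v,z: ray(a,u/3+190-1/3,v/3+185-1/3,z)
FL,FR,BR=P(25,291,50),P(291,324,50),P(327,49,50)
print(FL,FR,BR,np.linalg.norm(FL-FR),np.linalg.norm(BR-FR))
for v in (FL-FR,): print('yaw',np.arctan2(-v[0],v[1]))
v=BR-FR; yaw=np.arctan2(v[1],v[0]);print(yaw)
v=FL-FR; yaw=(yaw+np.arctan2(-v[0],v[1]))/2
C=(FL+BR)/2; R=np.array([[np.cos(yaw),-np.sin(yaw)],[np.sin(yaw),np.cos(yaw)]])
f=lambda x,y:(C[:2]+R@[x,y]).round(1)
print('C',C,yaw,'cup',f(-25,55),'pivot',f(35,-20))
for n,u,v,z in(('cupmouth',105,186,104),('disc',108,188,70)): print(n,P(u,v,z))
for th in (0,.45,.55):
  an=.55-th; print(th,'paddle',f(35-130*np.cos(an),-20-130*np.sin(an)),'xaxis ang',yaw+an)
c=P(105,186,104);print('scene px cup mouth',np.array(proj(b,c))*1.25)
im=cv2.imread('pics/s0_raw.png')[255:325,340:440];cv2.imwrite('pics/c3.png',cv2.resize(im,None,fx=6,fy=6,interpolation=cv2.INTER_CUBIC))
print('in c3 crop',(np.array(proj(b,c))-[340,255])*6)
E
```

```text
[444.7347292 329.4672647  50.       ] [412.68989081  92.86246575  50.        ] [659.73969931  59.01997891  50.        ] 238.76495252842503 249.3570167302544
yaw -0.13461702727947805
-0.1361391488370419
C [552.23721426 194.24362181  50.        ] -0.13537808805825996 cup [534.9 252.1] pivot [584.2 169.7]
cupmouth [531.78496936 249.60317413 104.        ]
disc [533.76938274 252.7764274   70.        ]
0 paddle [465.2 117.3] xaxis ang 0.4146219119417401
0.45 paddle [454.3 174.3] xaxis ang -0.03537808805825993
0.55 paddle [455.4 187.2] xaxis ang -0.13537808805825996
scene px cup mouth [483.46241428 346.85475632]
in c3 crop [280.61958856 134.90283033]
```

View pics/c3.png

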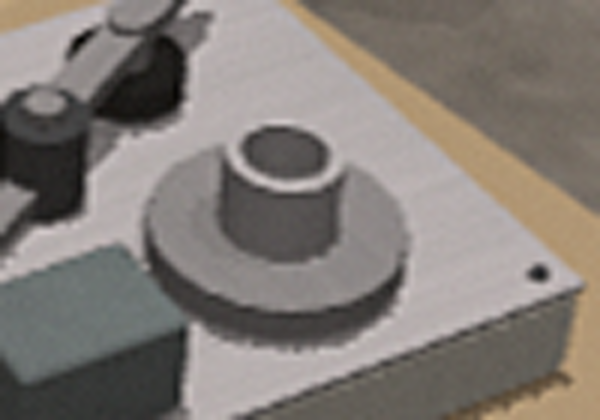

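Emit:
carry_out(deltas=[[1,1,0,0,0,1,0.4],[1,1,0,0,0,1,0.4],[1,1,0,0,0,1,0.4],[1,1,0,0,0,1,0.4],[1,1,0,0,0,1,0.4],[1,1,0,0,0,1,0.4],[1,1,0,0,0,1,0.4],[1,1,0,0,0,1,0.4],[1,1,0,0,0,1,0.4],[1,1,0,0,0,1,0.4]])

```text
time_s: 1.35
tcp_pos: [514.5, -315.6, 213.6]
tcp_rot: [-3.138, 0.132, 0.001]
contact_force: [0.6, 0.5, 0.3]
grip_width: 0.6
```

Meanwhile I'll triangulate the cup and move above the tube.

Emit:
carry_out(deltas=[[0.85,1,0,0,0,0,0.4],[0.85,1,0,0,0,0,0.4],[0.85,1,0,0,0,0,0.4],[0.85,1,0,0,0,0,0.4],[0.87,1,0,0,0,0,0.4],[0,0.18,-0.4,0,0,0,0.4],[0,0,-1,0,0,0,0.4],[0,0,0,0,0,0,0.4],[0,0,0,0,0,0,0.4]])

```text
time_s: 2.48
tcp_pos: [620.4, -187.6, 179.4]
tcp_rot: [3.138, -0.139, 0.0]
contact_force: [-0.1, -0.3, 0.2]
grip_width: 0.6
```

```bash
python3 - <<'E'
from h import *
a=np.load('pics/t0.npz');b=np.load('pics/s0.npz')
for p in((534.9,252.1,104),(538,252,104),(534.9,252.1,70),(444.7,329.5,50)): print(p,(np.array(proj(b,p))-[340,255])*6, (np.array(proj(a,p))-[190,185]+1/3)*3)
im=cv2.imread('pics/t0_raw.png')[225:270,200:250];t=cv2.resize(im,None,fx=8,fy=8,interpolation=cv2.INTER_CUBIC)
c=snap("scene","s1",crop=(200,120,360,260),s=3)
s=cv2.imread('pics/s1.png'); h=max(t.shape[0],s.shape[0]); o=np.zeros((h,t.shape[1]+s.shape[1],3),np.uint8); o[:t.shape[0],:t.shape[1]]=t; o[:s.shape[0],t.shape[1]:]=s
o=cv2.resize(o,None,fx=.9,fy=.9);cv2.imwrite('pics/c4.png',o);print(o.shape)
E
```

```text
(534.9, 252.1, 104) [278.93850624 141.26994259] [102.14154221 182.45249794]
(538, 252, 104) [272.59302596 144.06145684] [102.28450291 178.8862979 ]
(534.9, 252.1, 70) [270.50201175 211.04358092] [108.77347237 186.71856155]
(444.7, 329.5, 50) [577.6053332  273.02191122] [ 24.96277007 291.03952869]
(378, 792, 3)
```

View pics/c4.png

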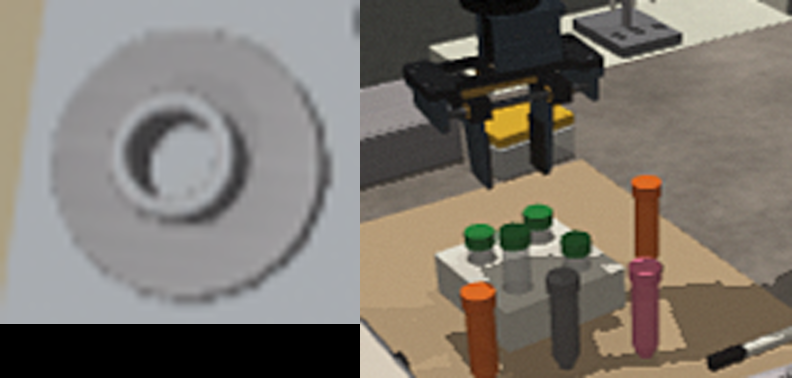

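The jaws look to be over the tall tube. In c4 the cup mouth is at (173,152), which agrees with the (535,252) estimate. Descending to grasp.

Emit:
carry_out(deltas=[[0.04,0.06,-1,0,0,0,0.4],[0,0,-1,0,0,0,0.4],[0,0,-1,0,0,0,0.4],[0,0,-0.8,0,0,0,0.4],[0,0,-0.7,0,0,0,0.4],[0,0,0,0,0,0,0.4],[0,0,0,0,0,0,1],[0,0,0,0,0,0,1],[0,0,0,0,0,0,1],[0,0,0,0,0,0,1]])

```text
time_s: 3.78
tcp_pos: [622.1, -185.8, 67.1]
tcp_rot: [3.138, -0.138, 0.002]
contact_force: [-0.4, -0.6, 6.2]
grip_width: 0.363
```

Emit:
carry_out(deltas=[[0,0,0,0,0,0,1],[0,0,0,0,0,0,1]])

```text
time_s: 4.03
tcp_pos: [622.1, -185.8, 67.1]
tcp_rot: [3.138, -0.138, 0.002]
contact_force: [0.2, -0.3, 5.9]
grip_width: 0.366
```

The opening of 33 mm means the pads caught the cap rather than the 29 mm body. I'll reopen, go 6 mm lower and grip the body.

Emit:
carry_out(deltas=[[0,0,0,0,0,0,0.4],[0,0,0,0,0,0,0.4],[0,0,-0.12,0,0,0,0.4],[0,0,-0.12,0,0,0,0.4],[0,0,0,0,0,0,0.4],[0,0,0,0,0,0,1],[0,0,0,0,0,0,1],[0,0,0,0,0,0,1],[0,0,0,0,0,0,1],[0,0,0,0,0,0,1]])

```text
time_s: 5.28
tcp_pos: [621.7, -185.6, 60.5]
tcp_rot: [3.138, -0.138, 0.0]
contact_force: [-0.6, -0.9, 0.2]
grip_width: 0.362
```

Emit:
carry_out(deltas=[[0,0,0.5,0,0,0,1],[0,0,0.6,0,0,0,1],[0,0,0,0,0,0,1]])

```text
time_s: 5.65
tcp_pos: [622.6, -186.0, 89.8]
tcp_rot: [3.138, -0.138, 0.004]
contact_force: [-0.9, 0.4, -0.2]
grip_width: 0.365
```

```bash
python3 - <<'E'
from h import *
c=snap("scene","s2",crop=(215,130,315,230),s=6);print(ctrl.observe()['grip_width'],ctrl.observe()['contact_force'])
E
```

```text
0.36285308224675583 [ 0.78337506 -0.27030604 -0.72646272]
```

View pics/s2.png

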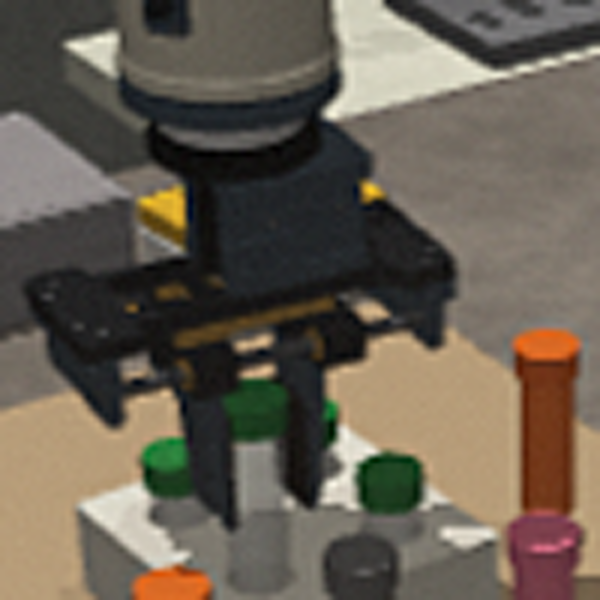

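The tube is lifted and held by its cap, because the long flat finger faces reach it. Raising it and carrying it to the cup.

Emit:
carry_out(deltas=[[0,0,0.8,0,0,0,1],[0,0,0.8,0,0,0,1],[0,0,0.9,0,0,0,1],[0,0,0.9,0,0,0,1],[0,0,0.6,0,0,0,1],[0,0.5,0,0,0,0,1],[-0.2,0.8,0,0,0,0,1],[-0.2,0.8,0,0,0,0,1],[-0.2,0.9,0,0,0,0,1],[-0.2,0.9,0,0,0,0,1]])

```text
time_s: 6.95
tcp_pos: [601.0, -86.2, 187.8]
tcp_rot: [-3.138, 0.137, 0.0]
contact_force: [0.5, -0.3, -0.4]
grip_width: 0.363
```

Emit:
carry_out(deltas=[[-0.2,0.9,0,0,0,0,1],[-0.2,0.9,0,0,0,0,1],[-0.2,0.9,0,0,0,0,1],[-0.2,0.9,0,0,0,0,1],[-0.2,0.9,0,0,0,0,1],[-0.2,0.9,0,0,0,0,1],[-0.2,0.9,0,0,0,0,1],[-0.2,0.9,0,0,0,0,1],[-0.2,0.9,0,0,0,0,1],[-0.2,0.9,0,0,0,0,1]])

```text
time_s: 8.2
tcp_pos: [551.1, 138.3, 187.9]
tcp_rot: [-3.139, 0.138, -0.0]
contact_force: [-0.0, 0.2, -0.9]
grip_width: 0.365
```

Emit:
carry_out(deltas=[[-0.2,0.9,0,0,0,0,1],[-0.2,0.9,0,0,0,0,1],[-0.2,0.8,0,0,0,0,1],[-0.1,0.7,0,0,0,0,1],[0,0.5,0,0,0,0,1],[0,0,0,0,0,0,1],[0,0,0,0,0,0,1]])

```text
time_s: 9.07
tcp_pos: [534.2, 231.5, 187.8]
tcp_rot: [3.138, -0.138, -0.0]
contact_force: [0.1, 0.7, -0.1]
grip_width: 0.362
```

Emit:
carry_out(deltas=[[0.03,0.42,-0.4,0,0,0,1],[0,0.42,-0.4,0,0,0,1],[0,0,0,0,0,0,1],[0,0,0,0,0,0,1]])

```text
time_s: 9.57
tcp_pos: [534.8, 253.0, 167.8]
tcp_rot: [3.138, -0.137, -0.0]
contact_force: [-0.3, 0.8, -0.3]
grip_width: 0.36
```

```bash
python3 - <<'E'
from h import *
c=snap("scene","s3",crop=(340,225,440,325),s=6);p=ctrl.observe()['tcp_pos'];print(p)
for z in (104,p[2]-53,p[2]-53+16,p[2]): print(z,(np.array(proj(c,[p[0],p[1],z]))-[340,225])*6)
for q in((534.9,252.1,104),): print((np.array(proj(c,q))-[340,225])*6)
E
```

```text
[534.92165706 252.86563604 168.02456384]
104 [280.27609056 322.34783926]
115.02456384401748 [283.08695238 299.17248372]
131.02456384401748 [287.22597806 265.04651171]
168.02456384401748 [297.07736516 183.82252658]
[278.93850624 321.26994259]
```

View pics/s3.png

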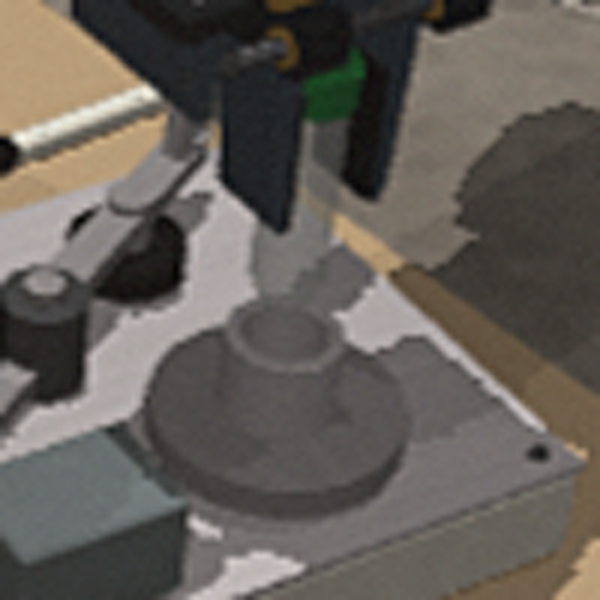

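The tube looks upright. Its axis is within 2–3 mm of the cup's, with the mouth ring centre at about (285,335) in this crop. I'll nudge it and lower it, watching the forces.

Emit:
carry_out(deltas=[[0.03,0.06,0,0,0,0,1],[0,0,-0.4,0,0,0,1],[0,0,-0.4,0,0,0,1],[0,0,-0.2,0,0,0,1],[0,0,0,0,0,0,1]])

```text
time_s: 10.25
tcp_pos: [535.3, 254.3, 142.3]
tcp_rot: [3.138, -0.138, -0.002]
contact_force: [0.4, 0.6, -1.2]
grip_width: 0.362
```

Emit:
carry_out(deltas=[[0,0,-0.2,0,0,0,1],[0,0,-0.1,0,0,0,1],[0,0,0,0,0,0,1]])

```text
time_s: 10.62
tcp_pos: [535.2, 254.4, 135.1]
tcp_rot: [3.138, -0.138, -0.001]
contact_force: [-1.7, 0.4, -2.3]
grip_width: 0.363
```

Emit:
carry_out(deltas=[[-0.03,0,-0.2,0,0,0,1],[0,0,-0.2,0,0,0,1],[0,0,0,0,0,0,1]])

```text
time_s: 11.0
tcp_pos: [534.9, 254.3, 125.0]
tcp_rot: [3.138, -0.138, -0.0]
contact_force: [-0.5, 0.2, -0.5]
grip_width: 0.362
```

Emit:
carry_out(deltas=[[0,0,-0.25,0,0,0,1],[0,0,-0.25,0,0,0,1],[0,0,-0.06,0,0,0,1],[0,0,0,0,0,0,1]])

```text
time_s: 11.5
tcp_pos: [534.9, 254.4, 111.3]
tcp_rot: [3.138, -0.138, -0.0]
contact_force: [-0.7, 0.5, -0.6]
grip_width: 0.361
```

Emit:
carry_out(deltas=[[0,0,-0.06,0,0,0,1],[0,0,0,0,0,0,1]])

```text
time_s: 11.75
tcp_pos: [534.9, 254.4, 109.9]
tcp_rot: [-3.139, 0.138, -0.0]
contact_force: [-0.7, -0.6, -1.3]
grip_width: 0.366
```

Emit:
carry_out(deltas=[[0,0,0,0,0,0,0.4],[0,0,0,0,0,0,0.4],[0,0,0,0,0,0,0.4],[0,0,0.5,0,0,0,0.4],[0,0,1,0,0,0,0.4],[0,0,1,0,0,0,0.4],[0,0,1,0,0,0,0.4],[0,0,0.5,0,0,0,0.4],[0,0,0,0,0,0,0.4]])

```text
time_s: 12.88
tcp_pos: [535.2, 254.5, 210.7]
tcp_rot: [-3.138, 0.138, -0.002]
contact_force: [-0.5, -0.0, -0.3]
grip_width: 0.599
```

```bash
python3 - <<'E'
from h import *
c=snap("scene","s4",crop=(310,190,440,325),s=4.4);
for z in (104,56,166,150): print(z,(np.array(proj(c,[534.9,254,z]))-[310,190])*4.4)
E
```

```text
104 [339.06921012 391.52372526]
56 [330.32537222 463.272153  ]
166 [351.04853125 293.22621942]
150 [347.87934844 319.23126284]
```

View pics/s4.png

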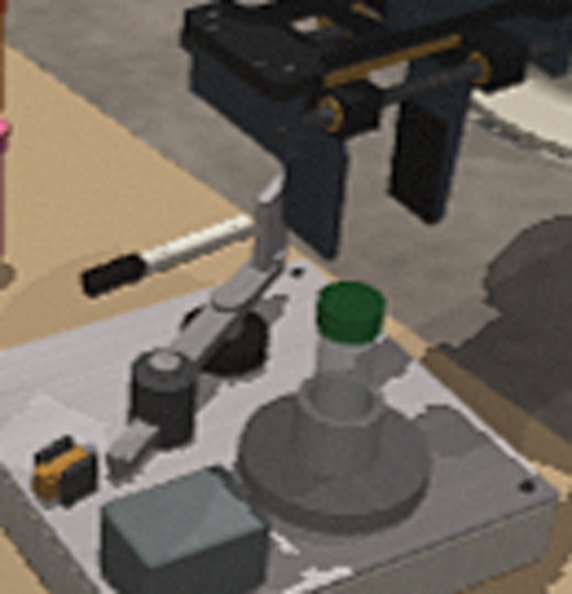

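The tube stands upright and fully down in the cup: its cap top at (351,299) matches the predicted position. The paddle is at about (270,220) in the crop. I'll close the fingers, align them with the paddle, and come down on its right side.

Emit:
carry_out(deltas=[[0,-0.6,0,0,0,0.6,0.4],[-0.3,-0.9,0,0,0,0.6,0.4],[-0.3,-0.9,0,0,0,0.6,0.6],[-0.3,-0.9,0,0,0,0.6,1],[-0.3,-0.9,0,0,0,0.6,1],[-0.3,-0.9,0,0,0,0.6,1],[-0.3,-0.9,0,0,0,0.6,1],[-0.3,-0.9,0,0,0,0.6,1],[0,-0.3,0,0,0,0,1],[0,0,0,0,0,0,1]])

```text
time_s: 14.18
tcp_pos: [482.4, 74.3, 209.5]
tcp_rot: [-3.075, -0.644, 0.001]
contact_force: [0.3, -0.1, 0.4]
grip_width: 0.005
```

Emit:
carry_out(deltas=[[0,0,-0.9,0,0,0,1],[0,0,-0.9,0,0,0,1],[0,0,-0.9,0,0,0,1],[0,0,-0.6,0,0,0,1],[0,0,0,0,0,0,1]])

```text
time_s: 14.8
tcp_pos: [481.9, 75.1, 126.4]
tcp_rot: [-3.074, -0.647, 0.003]
contact_force: [-0.5, -0.0, -0.3]
grip_width: 0.006
```

```bash
python3 - <<'E'
from h import *
c=snap("scene","s5",crop=(310,190,440,325),s=4.4);print(ctrl.observe()['tcp_pos'])
E
```

```text
[482.36359255  74.98372518 127.18176818]
```

View pics/s5.png

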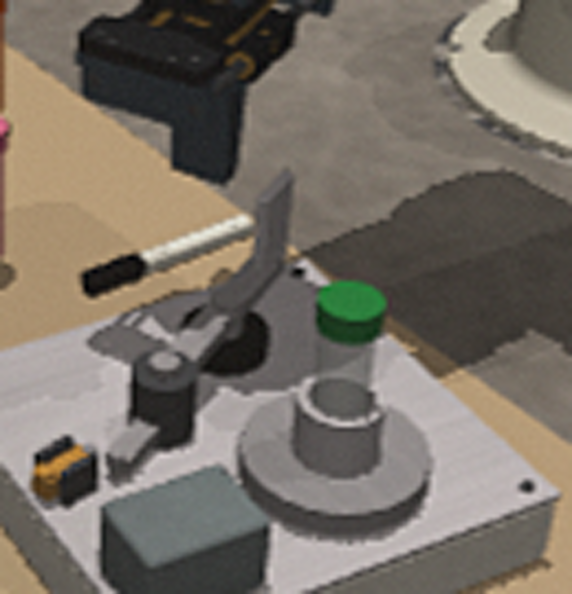

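The fingers are clear to the right of the paddle, and the tube stands in the cup. Lowering and approaching.

Emit:
carry_out(deltas=[[0,0,-0.7,0,0,0,1],[0,0,-0.6,0,0,0,1],[0,0,0,0,0,0,1],[-0.18,0.5,0,0,0,0,1],[-0.18,0.5,0,0,0,0,1],[0,0,0,0,0,0,1]])

```text
time_s: 15.6
tcp_pos: [473.3, 100.5, 95.5]
tcp_rot: [3.073, 0.649, 0.002]
contact_force: [1.0, -3.2, 2.5]
grip_width: 0.004
```

Emit:
carry_out(deltas=[[-0.13,0.27,0,0,0,-0.5,1],[-0.13,0.27,0,0,0,-0.5,1],[-0.13,0.27,0,0,0,-0.5,1],[-0.13,0.27,0,0,0,-0.5,1],[0,0,0,0,0,0,1]])

```text
time_s: 16.23
tcp_pos: [461.0, 126.4, 95.3]
tcp_rot: [3.124, 0.322, 0.002]
contact_force: [2.7, -6.3, -1.6]
grip_width: 0.004
```

Emit:
carry_out(deltas=[[-0.08,0.3,0,0,0,-0.6,1],[-0.08,0.3,0,0,0,-0.6,1],[-0.06,0.3,0,0,0,-0.6,1],[-0.02,0.3,0,0,0,-0.5,1],[0,0,0,0,0,0,1],[0,0,0,0,0,0,1]])

```text
time_s: 16.98
tcp_pos: [453.8, 155.8, 95.2]
tcp_rot: [3.14, -0.055, -0.001]
contact_force: [-2.3, -9.4, 6.8]
grip_width: 0.003
```

```bash
python3 - <<'E'
from h import *
o=ctrl.observe();print(o['tcp_pos'],o['tcp_rot'],o['contact_force'])
c=snap("scene","s6",crop=(310,190,440,325),s=4.4)
E
```

```text
[453.81181829 155.82035534  95.16334747] [ 3.13996578e+00 -5.47062273e-02 -1.16100564e-03] [-2.33520821 -9.43484789  6.78526575]
```

View pics/s6.png

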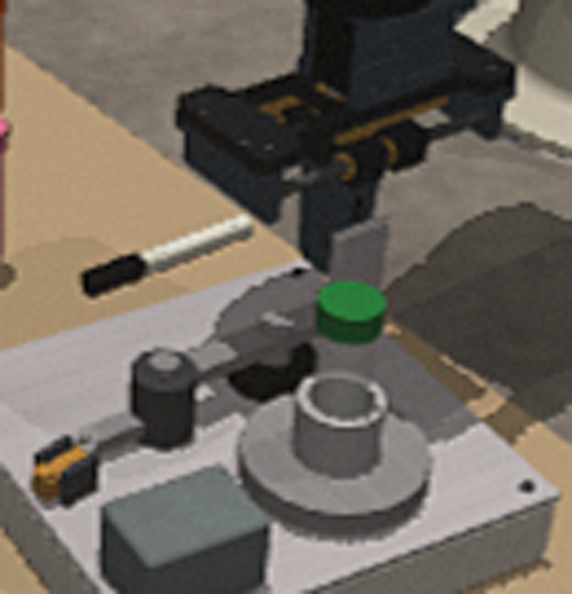

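The force of 9.4 N and the geometry both give about 0.45 rad. I'll add 2.5 mm of margin, hold, then hand in.

Emit:
carry_out(deltas=[[0,0.1,0,0,0,0,1],[0,0,0,0,0,0,1],[0,0,0,0,0,0,1],[0,0,0,0,0,0,1]])

```text
time_s: 17.52
tcp_pos: [453.9, 158.2, 95.2]
tcp_rot: [3.14, -0.055, -0.001]
contact_force: [-3.4, -10.6, 6.6]
grip_width: 0.002
```

```bash
python3 - <<'E'
from h import *
o=ctrl.observe();print(o['tcp_pos'],o['contact_force'],o['time_s'])
print(ctrl.job_done())
E
```

```text
[453.86069587 158.19562004  95.15082202] [ -3.36095157 -10.58279305   6.62491366] 17.525
the job is handed in; nothing more can be done
None
```

I stood the tall tube in the holder cup and let go of it. I then pushed the tensioner arm past its click with the closed fingers and handed the job in at 17.5 s with them still pressing. The hand-in gave no verdict.

**Checks that agreed:**
- **Tube:** the last pictures show it upright and apparently fully down in the cup, not touched by the gripper.
- **Tensioner:** the last reading was 10.6 N against the push, which with the finger position puts the arm at about 0.47 rad. I worked that angle out; the joint itself gives no reading.
- **Bystanders:** I touched none of them knowingly, and the marker looks unmoved in the last picture. I did not recheck the short tubes or the other items at the end.

**Checks that disagreed:**
- **Grip:** I meant to grip the tube's body, but the opening of about 33 mm showed the long fingers were on the cap instead. I tried 6 mm lower with the same result, and the tube was carried by its cap without trouble.
- **Cameras:** the scene and top cameras disagreed by a few mm at the cup. I set the final position from the pictures and the contact forces.
- **Side force:** about 7 N of vertical force also showed on the fingers at the end, probably friction on the paddle.

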